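# Put away and count the deposit returns

### The arm

A 7-joint arm with a two-finger parallel gripper is mounted at the origin on the work surface. World frame = base frame: x ahead of the robot, y to its left, z up, the work surface at z = 0. Lengths are in m, angles in degrees, forces in N, time in s.
With the tool pointing down it reaches from about 0.425 to 0.875 m from the base axis. Payload 9.9 kg.
Tool frame: the origin (TCP) lies where the fingers leave the gripper's body, on its centre line; the fingertips stand 73 mm ahead of it and the grasp point (between the pads) lies 54 mm ahead of it; z points along the fingers, x is the direction in which the jaws open and shut, and the axes are right-handed (so a half turn about z gives the same grasp; the last joint's range is limited). The gripper opens to 85 mm and grips with 20 to 120 N. Pads are 22 mm wide; open, the fingers measure 114 mm over their backs; the gripper's body (76 mm by 85 mm) begins 54 mm behind the grasp point. The pads swing forward as they close: fully open they stand 13 mm farther back than shut.
Start: joints at [69.569, 32.985, 1.427, 82.34, -0.859, 64.687, -3.237], TCP at [0.182, -0.65, 0.304] pointing down, gripper open.
Joint ranges: [-157.87, 157.87], [-19.46, 123.44], [-87.15, 90], [11.01, 140.99], [-62.26, 242.26], [9.8, 113.94], [-161.44, 161.44]. Speed limits (degrees/s): [127.2, 127.2, 172.46, 172.46, 180, 180, 180].

### API

Orientations are given as a 3x3 rotation matrix whose columns are the frame's x, y, z axes.
In Python, from station import readout, viewer, ticket, nets gives the robot as it stands.
- The arm moves only by the shell command python3 -m crank 'ROWS' [FORCE]. ROWS is JSON, a list of rows, each a list of 3 entries, a list of its own where there are three numbers: the turn, a rotation vector about the tool's x, y, z scaled (see below), then the shift along the tool's x, y, z scaled (see below), then the closure, from -1 (fully open) to 1 (shut). In form: [[[wx, wy, wz], [tx, ty, tz], claw], ...]. A call has 1 to 8 rows; each row is the pose to reach, as a shift and turn from the pose commanded when the call began, along the tool's axes at that moment; what a row does not reach only later rows make up. The controller multiplies each number of a shift by 25 cm and each number of a turn by pi/2 rad. A row lasts 1/10 s, in which the tool goes at most 50 mm and 8.59 degrees, less where a joint would pass 70% of its speed; a pose out of reach is approached as far as the arm can. A call with a number of a shift or a turn outside -1 to 1 is refused whole. A call with a gripper value outside its range is refused whole. The fingers move at their own pace and stop on an object; FORCE is the grip in N (left out, the last holds). Time passes only in rows, so rows that repeat a pose let the fingers close. It gives the time, the measured TCP pose, the force and the opening at its end, in the units of the state.
- readout.observe(): the state, without advancing time (a new reading comes with each control period).
- viewer.snapshot(name): name is "scene" or "top" or "wrist"; returns a dict with "color" (384x512x3 uint8, red, green, blue), "camera_matrix" (3x3 intrinsics, pixels), "rvec" (rotation vector, rad) and "tvec" (3), from world to camera coordinates, as OpenCV has them. Camera axes: x right, y down, z forward; pixel columns grow to the right and rows downward; lengths in m; the calibration is good to about 2 mm. The wrist camera is an equidistant fisheye: a pixel r from the principal point sees the ray r / f radians off the axis. A picture is of the moment at which its call begins. There is no depth.
- ticket.job_done(): hands the job in, once; it reports no verdict.
Trained networks look in a picture, given as the dict that the camera call returned (one of the last four; its "shot" number tells which), for a name from the list of things; names that differ only in an ending like _2 or _b are one class to them, and where a whole thing is asked for, a point or a joint stands for the part that bears it (a point fixed in the world has none). Each returns a list of dicts, best first, with "confidence" (0 to 1); they miss things now and then, are a little off and sometimes report something else, mostly with a low value. They report only what shows in the picture. A call takes as long as a camera call. They do not tell look-alikes from the thing itself.
- nets.search_frame(picture, target): "bbox" ([left, top, right, bottom] in pixels, round what is visible of it).
- nets.trace(picture, target): "region" (384x512 bool, what is visible of it) and "bbox" ([left, top, right, bottom] in pixels, round what is visible of it).
- nets.place_of(picture, target): "centre" ([column, row] in pixels: a listed point, or the origin of a listed thing).
The state is a dict: "time": time; "joint_positions": joint angles; "joint_velocities": joint speeds; "tau": joint torques, N m; "tcp_pos": TCP position; "tcp_rot": TCP orientation; "ft_force": force on the tool from outside, world axes, zero at the start; "wrist_torque": the same for the moment, N m; "finger_gap": finger opening in m.
Only numpy, scipy, OpenCV 4.12 (cv2) and the standard library are available. Lean on these libraries where they do the work, as an engineer would, in place of code of your own. Each camera call takes 0.05 s, during which the arm holds its last target. There are 200 camera calls.

### The job

Put away and count the deposit returns. Stand the long-necked glass bottle midway between the two clear plastic bottles, in line with them, then swing the counter's lever right to its stop and let it spring back to count it. After that stand the drinks can off the open feed end of the can crusher, centred on that end with about 3 cm of clear shelf between can and crusher base, and work the counter again for it; do not count before the bottle is in its place, and leave the two plastic bottles, the jug, the crate and the brush where they are.

Things in the scene. Friction and masses are not known exactly. Their poses are not given: they have to be found in the camera images.
- glass_bottle: Loose brown glass bottle, upright, to be placed. 190 mm tall, body 60 mm across up to 105 mm height, shoulder up to 142 mm, straight neck 27 mm across from 142 to 180 mm, 30 mm lip at the top. Origin: centre of its underside, z up its axis. About 0.2 kg.
- can: Loose empty slim metal drinks can, closed, upright, to be placed. 58 mm across, 146 mm tall. Origin: centre of its underside, z up its axis. Light (about 50 g).
- pet_right: Clear plastic bottle with a paper label and cap, loose, the right-hand one of the row seen from the robot. 66 mm across, 200 mm tall. Origin: centre of its underside; its y axis points to the other plastic bottle. Must stay put.
- pet_left: The same clear plastic bottle, left-hand one of the row, centre 240 mm from the other. Origin: centre of its underside. Must stay put.
- crusher: Steel bench can crusher, fixed. Base plate 120 mm (x) by 200 mm (y), 12 mm thick; origin: centre of the base's underside. Its +y end (towards the robot's left) is the open feed end, the edge of the base there is at y = +100 mm. Low side rails 42 mm high; ram plate at y = -20 mm, 107 mm high; end plate at y = -85 mm with the press lever, parked upright to 260 mm height (not used).
- counter: Fixed mechanical stroke counter: grey housing 80 x 70 mm, 70 mm high, on a foot 100 mm (x) by 90 mm (y). Origin: centre of the underside; the counting window is on its -x face (towards the robot); the lever on top swings from its -x side to its +x side. The lever pivots about the counter's y axis 75 mm above the underside.
- lever_knob (a point): Centre of the 24 mm ball on the end of the counter's upright lever, 85 mm from the pivot, on a 10 mm rod. At rest it leans 0.4 rad to the counter's -x side, ball centre 153 mm above the shelf.
- tally_lever (a joint): Lever angle in rad: 0 at rest, 0.8 at its stop (leaning 0.4 rad to the counter's +x side). A spring returns it; about 1 N at the ball to start and 3.5 N at the stop.
- jug: Bystander: loose red plastic jug with twist cap, 85 x 110 mm, 170 mm tall. Origin: centre of the underside.
- crate: Bystander: plastic bottle crate, 300 (x) x 220 (y) x 150 mm, open top. Origin: centre of the underside.
- brush: Bystander: scrubbing brush, 200 mm long, lying. Origin: middle of its underside.
Not all that is in view belongs to the job. Leave any blue look-alike of the glass_bottle alone.

How it is judged (in metres and radians):
On the way, in this order (a step that is already met when the one before it is completed fails the run):
1. the glass bottle stands released, midway between the plastic bottles and in line (x of glass_bottle in the frame of pet_right between -0.015 and 0.015 m and y of glass_bottle in the frame of pet_right between 0.105 and 0.135 m and angle between glass_bottle's own z axis and vertical below 0.1 rad and height (world z) of glass_bottle below 0.01 m and linear speed of glass_bottle below 0.03 m/s and contact force between glass_bottle and the fingers below 0.1 N), for 0.2 s.
2. the counter lever is swung to its stop, the bottle in place (value of joint tally_lever above 0.72 rad and x of glass_bottle in the frame of pet_right between -0.015 and 0.015 m and y of glass_bottle in the frame of pet_right between 0.105 and 0.135 m), for 0.02 s.
3. the lever is let back to rest (value of joint tally_lever below 0.08 rad), for 0.1 s.
4. the can stands released off the feed end of the crusher (x of can in the frame of crusher between -0.015 and 0.015 m and y of can in the frame of crusher between 0.141 and 0.177 m and angle between can's own z axis and vertical below 0.1 rad and height (world z) of can below 0.01 m and linear speed of can below 0.03 m/s and contact force between can and the fingers below 0.1 N), for 0.2 s.
5. the counter lever is swung to its stop again (value of joint tally_lever above 0.72 rad), for 0.02 s.
6. the lever is let back to rest (value of joint tally_lever below 0.08 rad), for 0.1 s.
At the end, for the whole second after the job is handed in: The bottle stands midway between the plastic bottles (15 mm along and across their line), the can within 15 mm of the crusher's centre line, 12 to 48 mm off its feed end; both upright, released, at rest; each counted after placing, bottle first; lever back at rest (under 0.08 rad) (all of step 1 and all of step 4 and value of joint tally_lever below 0.08 rad); the robot touches nothing.
It fails at once if the counter is worked before the glass bottle stands in its place (value of joint tally_lever above 0.4 rad and not (x of glass_bottle in the frame of pet_right between -0.015 and 0.015 m and y of glass_bottle in the frame of pet_right between 0.105 and 0.135 m)).
It fails at once if a plastic bottle is moved more than 10 mm (distance of any of pet_right, pet_left from where it was at the start of the episode above 0.01 m).
It fails at once if the jug, crate or brush is moved more than 20 mm (distance of any of jug, crate, brush from where it was at the start of the episode above 0.02 m).
It also fails if it takes over 72 s, if anything falls off the work surface, if the arm or the gripper's body presses on something with over 40 N, if the wrist force passes 120 N, or if a joint passes its speed limit or range.

## Working session

There is one attempt and no reset: what is moved stays moved. The work goes in short steps, Python scripts to look and compute and a shell command to move; the robot and the scene stay as the last step left them, time stands still between calls to the robot, and variables do not carry over. Pictures are saved under pics/ and viewed, about 8 in all and at most 12, crops included, and the job is handed in when it is done.

```bash
mkdir -p pics; ls; cat > h.py <<'E'
import numpy as np, cv2
from station import readout, viewer, ticket, nets
def RT(p): return cv2.Rodrigues(np.array(p["rvec"],float))[0], np.array(p["tvec"],float).ravel()
def ray(p,uv,fish=False):
    K=np.array(p["camera_matrix"]);R,t=RT(p)
    d=np.array([(uv[0]-K[0,2])/K[0,0],(uv[1]-K[1,2])/K[1,1],1.])
    if fish:
        r=np.hypot(d[0],d[1]); d=np.array([d[0]/r*np.sin(r),d[1]/r*np.sin(r),np.cos(r)])
    return -R.T@t, R.T@d
def onz(p,uv,z,fish=False):
    o,d=ray(p,uv,fish); return o+d*(z-o[2])/d[2]
def tri(p,uv,q,uw):
    o,d=ray(p,uv);a,e=ray(q,uw);M=np.stack([d,-e],1);s=np.linalg.lstsq(M,a-o,rcond=None)[0]
    x,y=o+d*s[0],a+e*s[1];return (x+y)/2,np.linalg.norm(x-y)
def proj(p,X):
    R,t=RT(p); return cv2.projectPoints(np.array(X,float).reshape(-1,3),np.array(p["rvec"],float),np.array(p["tvec"],float),np.array(p["camera_matrix"],float),None)[0].reshape(-1,2)
def save(p,n): cv2.imwrite(f"pics/{n}.png",p["color"][:,:,::-1])
E
python3 - <<'E'
from h import *
s=viewer.snapshot("scene");t=viewer.snapshot("top")
np.set_printoptions(precision=3,suppress=True)
im=np.hstack([s["color"],t["color"]]); save({"color":cv2.resize(im,(800,300),interpolation=cv2.INTER_AREA)},"a0")
save(s,"s0");save(t,"t0")
for n in ["glass_bottle","can","pet_right","pet_left","crusher","counter","lever_knob","jug","crate","brush"]:
    for nm,p in(("s",s),("t",t)):
        z=.153 if n=="lever_knob" else 0
        print(n,nm,[(np.round(d["centre"]),round(d["confidence"],2),onz(p,d["centre"],z)[:2]) for d in nets.place_of(p,n)[:4]],
          [(np.round(d["bbox"]),round(d["confidence"],2)) for d in nets.search_frame(p,n)[:3]])
print(readout.observe())
E
```

```text
pics
glass_bottle s [(array([340., 236.]), 0.65, array([0.378, 0.292])), (array([373., 243.]), 0.6, array([0.324, 0.391]))] [(array([332., 203., 358., 243.]), 0.83), (array([366., 212., 392., 254.]), 0.66), (array([362., 182., 387., 223.]), 0.65)]
glass_bottle t [(array([173., 241.]), 0.81, array([0.332, 0.381])), (array([185., 262.]), 0.67, array([0.245, 0.329])), (array([196., 234.]), 0.59, array([0.358, 0.286]))] [(array([174., 257., 194., 269.]), 0.7), (array([158., 231., 176., 248.]), 0.65), (array([182., 222., 204., 237.]), 0.55)]
can s [(array([216., 156.]), 0.57, array([ 0.418, -0.26 ]))] [(array([203., 124., 222., 156.]), 0.91), (array([132.,  87., 169., 129.]), 0.47)]
can t [] [(array([328., 207., 348., 224.]), 0.81), (array([254., 200., 260., 208.]), 0.22)]
pet_right s [(array([249., 245.]), 0.87, array([0.614, 0.088]))] [(array([298., 259., 322., 298.]), 0.73), (array([240., 214., 262., 258.]), 0.71)]
pet_right t [(array([246., 170.]), 0.82, array([0.624, 0.08 ]))] [(array([234., 158., 254., 174.]), 0.66), (array([325., 210., 350., 227.]), 0.34)]
pet_left s [(array([307.,
[... 1443 characters left out ...]
59)]
brush t [(array([260., 134.]), 0.83, array([0.777, 0.016])), (array([124., 197.]), 0.21, array([0.517, 0.587]))] [(array([254., 112., 262., 158.]), 0.83)]
{'time': 2.1, 'joint_positions': array([69.569, 32.985,  1.427, 82.342, -0.86 , 64.686, -3.237]), 'joint_velocities': array([-0.01 , -0.064, -0.05 ,  0.077,  0.007,  0.009,  0.005]), 'tau': array([  0.001, -76.547,   2.249, -28.63 ,   0.015,   0.003,  -0.   ]), 'tcp_pos': array([ 0.182, -0.65 ,  0.304]), 'tcp_rot': array([[ 0.269, -0.963,  0.   ],
       [-0.963, -0.269,  0.   ],
       [-0.   , -0.   , -1.   ]]), 'ft_force': array([0.162, 0.578, 0.667]), 'wrist_torque': array([0.02 , 0.039, 0.019]), 'finger_gap': 0.08520163916007516}
```

```bash
python3 - <<'E'
import cv2,numpy as np
s=cv2.imread("pics/s0.png");t=cv2.imread("pics/t0.png")
a=cv2.resize(s[80:340,100:480],(800,547),interpolation=cv2.INTER_CUBIC);cv2.imwrite("pics/a1.png",a)
a=cv2.resize(t[100:290,100:430],(800,461),interpolation=cv2.INTER_CUBIC);cv2.imwrite("pics/a2.png",a)
E
```

```text
(no output)
```

View pics/a1.png

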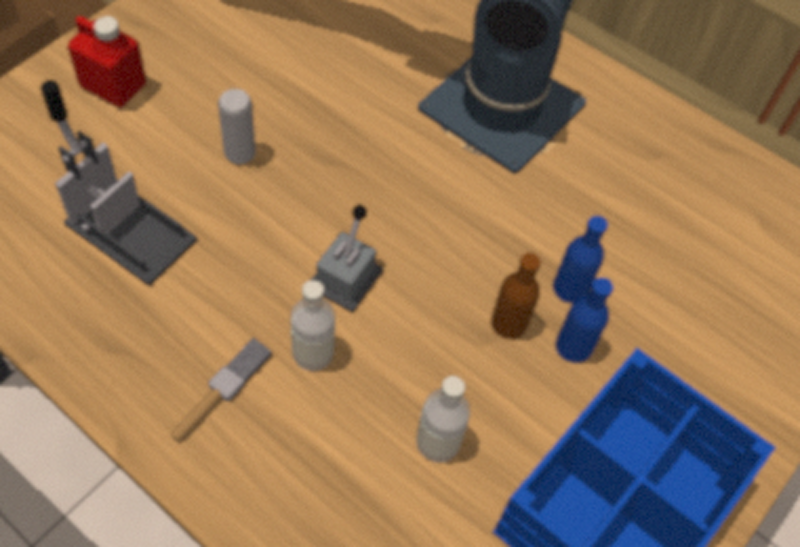

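View pics/a2.png

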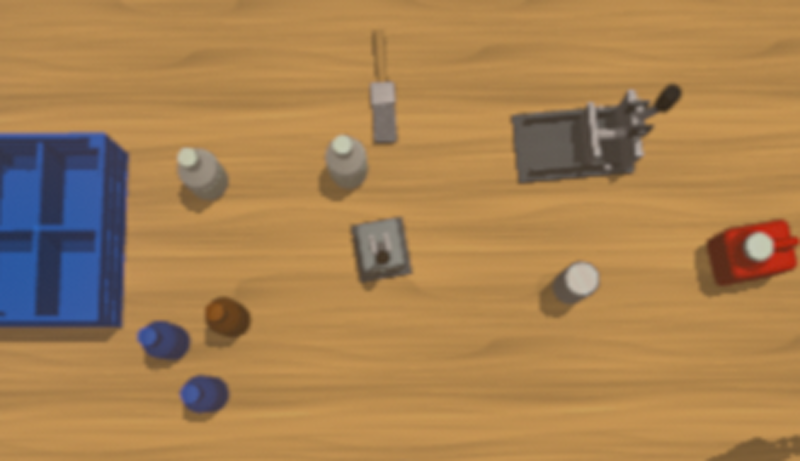

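```bash
cat > fit.py <<'E'
from h import *
from scipy.optimize import least_squares
def solid(prof):
    a=np.linspace(0,2*np.pi,40,endpoint=False)
    return np.array([[r*np.cos(k),r*np.sin(k),z] for r,z in prof for k in a])
BOT=solid([(.03,0),(.03,.105),(.0135,.142),(.0135,.18),(.015,.18),(.015,.19)])
CAN=solid([(.029,0),(.029,.146)])
PET=solid([(.033,0),(.033,.14),(.014,.185),(.014,.2)])
def bb(p,X):
    u=proj(p,X);return np.r_[u.min(0),u.max(0)]
def fit(views,mod,x0,w=None):
    f=lambda x:np.concatenate([(bb(p,mod+np.r_[x,0])-b)*(1 if w is None else w) for p,b in views])
    r=least_squares(f,x0,diff_step=1e-3,loss="soft_l1");return r.x,f(r.x)
E
python3 - <<'E'
from fit import *
np.set_printoptions(precision=3,suppress=True)
s=viewer.snapshot("scene");t=viewer.snapshot("top")
def near(p,n,x0,m):
    c=bb(p,m+np.r_[x0,0]);best=None
    for d in nets.trace(p,n):
        b=np.array(d["bbox"],float)+[0,0,0,0]
        e=np.abs(b-c).max()
        if e<15 and (best is None or e<best[0]): best=(e,b)
    return best
for n,m,x0 in [("glass_bottle",BOT,(.365,.289)),("can",CAN,(.418,-.26)),("pet_right",PET,(.618,.085)),("pet_left",PET,(.603,.327))]:
    v=[];
    for p in(s,t):
        b=near(p,n,x0,m)
        if b: v.append((p,b[1]))
    for vv in [v]+[[q] for q in v]:
        x,r=fit(vv,m,np.array(x0)); print(n,x,r)
k,e=tri(s,(271,180.7),t,(257.6,206)); print("knob",k,e)
for a,b in (((170.3,213.5),(311.6,147.4)),((193.1,194),(314.1,175.5))): print("crusher corner",onz(s,a,.012),onz(t,b,.012))
for a in ((352,226),(403,218),(411,273),(360,283)): print("ctr",onz(t,np.array(a)/2.424+100,.0))
E
```

```text
glass_bottle [0.364 0.286] [-1.173 -3.35   0.052 -0.317 -0.754 -0.726 -3.147  0.092]
glass_bottle [0.369 0.292] [-0.722 -1.461  0.62   1.511]
glass_bottle [0.363 0.279] [ 1.11  -0.387 -1.469  0.416]
can [ 0.407 -0.281] [-2.296 -1.847  1.578  2.677]
can [ 0.407 -0.281] [-2.296 -1.847  1.578  2.677]
pet_right [0.623 0.098] [-0.104 -0.625 -2.167 -0.887 -2.649 -3.353 -3.574  2.29 ]
pet_right [0.623 0.103] [ 1.019  0.155 -1.025 -0.139]
pet_right [0.618 0.086] [ 0.546 -2.067 -0.604  3.499]
pet_left [0.603 0.325] [-1.911 -2.61   0.838  0.309 -3.108 -0.268  0.265 -0.217]
pet_left [0.605 0.328] [-1.582 -1.393  1.237  1.466]
pet_left [0.602 0.318] [-1.407 -0.021  1.844  0.016]
knob [0.449 0.031 0.149] 0.006030779427211983
crusher corner [ 0.711 -0.19   0.012] [ 0.711 -0.197  0.012]
crusher corner [ 0.602 -0.191  0.012] [ 0.591 -0.204  0.012]
ctr [0.524 0.082 0.   ]
ctr [ 0.536 -0.005  0.   ]
ctr [ 0.442 -0.017  0.   ]
ctr [0.426 0.07  0.   ]
```

```bash
cat > go.py <<'E'
import sys,numpy as np
from station import readout
from scipy.spatial.transform import Rotation as Ro
# target x y z [yaw of tool x, deg]
o=readout.observe();R=np.array(o["tcp_rot"]);p=np.array(o["tcp_pos"])
g=[float(a) for a in sys.argv[1:]]
az=np.degrees(np.arctan2(R[1,0],R[0,0]))
print("t",o["time"],"p",p.round(4),"az",az.round(1),"gap",round(o["finger_gap"],4),"F",np.round(o["ft_force"],1))
y=np.radians(g[3] if len(g)>3 else az)
T=np.array([[np.cos(y),np.sin(y),0],[np.sin(y),-np.cos(y),0],[0,0,-1]]) 
print("turn",(Ro.from_matrix(R.T@T).as_rotvec()/(np.pi/2)).round(4),"shift",(R.T@(np.array(g[:3])-p)/.25).round(4))
E
python3 go.py .5 -.3 .304 -30
```

```text
t 2.6 p [ 0.1819 -0.65    0.3039] az -74.4 gap 0.0856 F [ 0.3 -0.2 -0.9]
turn [ 0.     0.    -0.493] shift [-1.0054e+00 -1.6027e+00 -4.0000e-04]
```

```bash
python3 -m crank '[[[0,0,-0.25],[-0.1,-0.16,0],-1],[[0,0,-0.4],[-0.6,-0.95,0],-1],[[0,0,-0.4],[-0.6,-0.95,0],-1],[[0,0,-0.4],[-0.6,-0.95,0],-1],[[0,0,-0.4],[-0.6,-0.95,0],-1],[[0,0,-0.4],[-0.6,-0.95,0],-1],[[0,0,-0.4],[-0.6,-0.95,0],-1],[[0,0,-0.4],[-0.6,-0.95,0],-1]]'; python3 go.py .5 -.22 .33 -20
```

```text
time: 3.4
tcp_pos: [0.3706, -0.4412, 0.3041]
tcp_rot: [[0.785, -0.619, -0.0], [-0.619, -0.785, -0.0], [0.0, 0.0, -1.0]]
ft_force: [-0.7, -0.4, 0.8]
finger_gap: 0.0856
t 3.4 p [ 0.3706 -0.4412  0.3041] az -38.3 gap 0.0856 F [-0.7 -0.4  0.8]
turn [ 2.00e-04 -1.00e-04 -2.03e-01] shift [-0.1418 -1.0153 -0.104 ]
```

```bash
python3 -m crank '[[[0,0,-0.2],[-0.14,-1,-0.1],-1],[[0,0,-0.2],[-0.14,-1,-0.1],-1],[[0,0,-0.2],[-0.14,-1,-0.1],-1],[[0,0,-0.2],[-0.14,-1,-0.1],-1],[[0,0,-0.2],[-0.14,-1,-0.1],-1],[[0,0,-0.2],[-0.14,-1,-0.1],-1],[[0,0,-0.2],[-0.14,-1,-0.1],-1]]'; python3 - <<'E'
from h import *
w=viewer.snapshot("wrist");save(w,"w0");print(w["camera_matrix"],w["rvec"],w["tvec"])
for n in ["can","crusher"]: print(n,[(np.round(d["centre"]),round(d["confidence"],2),onz(w,d["centre"],0,True)) for d in nets.place_of(w,n)[:2]],[(np.round(d["bbox"]),d["confidence"]) for d in nets.search_frame(w,n)[:2]])
E
python3 go.py .54 .04 .33 10
```

```text
time: 4.1
tcp_pos: [0.4982, -0.224, 0.329]
tcp_rot: [[0.938, -0.347, 0.0], [-0.347, -0.938, -0.0], [0.0, 0.0, -1.0]]
ft_force: [-0.8, -0.8, 0.9]
finger_gap: 0.0853
[[297.31863964   0.         258.67139068]
 [  0.         297.31863964 198.29982553]
 [  0.           0.           1.        ]] [-2.81941397  0.50447013  0.07086156] [-0.54469702 -0.07945621  0.39139025]
can [(array([218., 225.]), 0.94, array([ 0.41326587, -0.28359997,  0.        ]))] [(array([176., 209., 236., 299.]), 0.8), (array([140.,   0., 231.,  44.]), 0.16)]
crusher [(array([385., 177.]), 0.63, array([ 6.66009861e-01, -2.99387417e-01, -5.55111512e-17]))] [(array([323.,  97., 512., 361.]), 0.69)]
t 4.35 p [ 0.497  -0.2258  0.3287] az -20.6 gap 0.0858 F [ 0.6  0.  -1. ]
turn [ 3.000e-04  4.000e-04 -3.396e-01] shift [-0.2123 -1.0561 -0.0058]
```

View pics/w0.png

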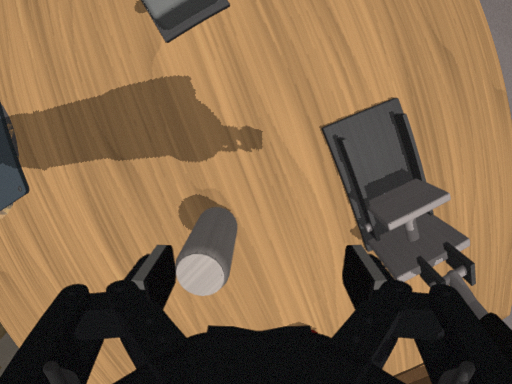

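Wrist view: the can's lid is centred near (203,274). The crusher's feed-end corners are at (323,127) and (398,98), and the counter is at the top edge.

```bash
python3 -m crank '[[[0,0,-0.34],[-0.21,-1,0],-1],[[0,0,-0.34],[-0.21,-1,0],-1],[[0,0,-0.34],[-0.21,-1,0],-1],[[0,0,-0.34],[-0.21,-1,0],-1],[[0,0,-0.34],[-0.21,-1,0],-1],[[0,0,-0.34],[-0.21,-1,0],-1],[[0,0,-0.34],[-0.21,-1,0],-1]]'; python3 - <<'E'
from h import *
np.set_printoptions(precision=3,suppress=True)
w={"camera_matrix":[[297.31863964,0,258.67139068],[0,297.31863964,198.29982553],[0,0,1]],"rvec":[-2.81941397,0.50447013,0.07086156],"tvec":[-0.54469702,-0.07945621,0.39139025]}
print("can lid",onz(w,(203,274),.146,True),"feed",onz(w,(323,127),.012,True),onz(w,(398,98),.012,True))
w=viewer.snapshot("wrist");save(w,"w1")
for n in ["pet_right","pet_left","counter","lever_knob","glass_bottle"]: print(n,[(np.round(d["centre"]),round(d["confidence"],2),onz(w,d["centre"],.153 if n=="lever_knob" else 0,True)) for d in nets.place_of(w,n)[:3]])
print(repr(w["rvec"]),repr(w["tvec"]))
np.savez("w1.npz",**{k:np.array(w[k]) for k in("camera_matrix","rvec","tvec")})
E
python3 go.py .44 .26 .33 40
```

```text
time: 5.05
tcp_pos: [0.5358, 0.0294, 0.3288]
tcp_rot: [[0.984, 0.179, -0.0], [0.179, -0.984, 0.0], [-0.0, -0.0, -1.0]]
ft_force: [-0.2, -0.3, -0.4]
finger_gap: 0.0857
can lid [ 0.418 -0.281  0.146] feed [ 0.596 -0.201  0.012] [ 0.713 -0.195  0.012]
pet_right [(array([326., 133.]), 0.67, array([0.617, 0.092, 0.   ]))]
pet_left []
counter [(array([218., 156.]), 0.73, array([0.479, 0.033, 0.   ]))]
lever_knob [(array([163., 182.]), 0.79, array([0.45 , 0.028, 0.153]))]
glass_bottle []
array([-2.851, -0.258, -0.036]) array([-0.531, -0.108,  0.383])
t 5.35 p [0.5357 0.027  0.3289] az 10.1 gap 0.0855 F [0.4 0.3 0.1]
turn [ 3.000e-04  2.000e-04 -3.326e-01] shift [-0.214  -0.9846 -0.005 ]
```

View pics/w1.png

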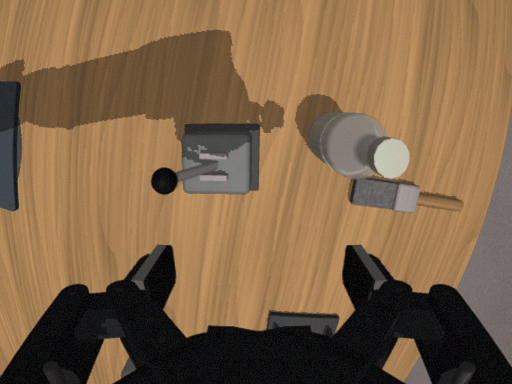

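The wrist view shows the lever knob at (164,181), the pet_right cap at (389,158), and the counter housing aligned with the tool, so its yaw is about 10°.

```bash
python3 -m crank '[[[0,0,-0.33],[-0.21,-0.98,0],-1],[[0,0,-0.33],[-0.21,-0.98,0],-1],[[0,0,-0.33],[-0.21,-0.98,0],-1],[[0,0,-0.33],[-0.21,-0.98,0],-1],[[0,0,-0.33],[-0.21,-0.98,0],-1],[[0,0,-0.33],[-0.21,-0.98,0],-1],[[0,0,-0.33],[-0.21,-0.98,0],-1]]'; python3 - <<'E'
from h import *
np.set_printoptions(precision=3,suppress=True)
w=dict(np.load("w1.npz"))
print("cap R",onz(w,(389,158),.2,True),"knob",onz(w,(164,181),.153,True),"ctr top corners",[onz(w,a,.07,True)[:2] for a in((183,193),(182,137),(250,193))], "foot",onz(w,(260,124),0.005,True),onz(w,(260,189),0.005,True))
w=viewer.snapshot("wrist");save(w,"w2")
for n in ["pet_right","pet_left","glass_bottle"]: print(n,[(np.round(d["centre"]),round(d["confidence"],2),onz(w,d["centre"],0,True)) for d in nets.place_of(w,n)[:3]])
np.savez("w2.npz",**{k:np.array(w[k]) for k in("camera_matrix","rvec","tvec")})
E
python3 go.py .366 .286 .33 42
```

```text
time: 6.05
tcp_pos: [0.4402, 0.261, 0.329]
tcp_rot: [[0.766, 0.643, 0.0], [0.643, -0.766, -0.0], [0.0, 0.0, -1.0]]
ft_force: [-0.5, -0.4, 0.9]
finger_gap: 0.0853
cap R [0.619 0.088 0.2  ] knob [0.451 0.029 0.153] ctr top corners [array([ 0.451, -0.005]), array([0.442, 0.06 ]), array([0.529, 0.009])] foot [0.526 0.086 0.005] [ 0.542 -0.     0.005]
pet_right [(array([272., 313.]), 0.64, array([0.614, 0.088, 0.   ]))]
pet_left [(array([373., 203.]), 0.6, array([ 0.602,  0.33 , -0.   ]))]
glass_bottle [(array([260.,  46.]), 0.73, array([0.335, 0.387, 0.   ])), (array([181.,  48.]), 0.67, array([0.253, 0.321, 0.   ])), (array([228., 116.]), 0.61, array([0.364, 0.287, 0.   ]))]
t 6.25 p [0.4415 0.2588 0.3287] az 39.7 gap 0.0857 F [ 0.5  0.3 -0.1]
turn [ 0.0004  0.0003 -0.025 ] shift [-0.1625 -0.2766 -0.0051]
```

View pics/w2.png

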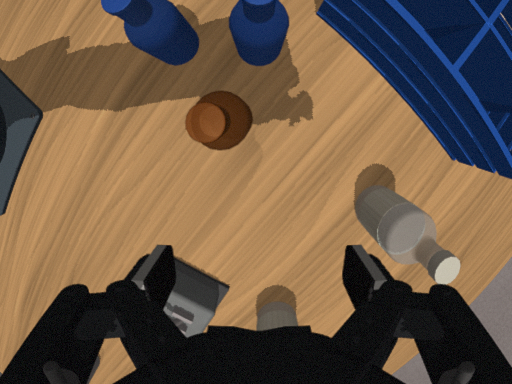

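The wrist view confirms that the brown bottle (lip at 207,121) is the one meant. Its blue look-alikes are at (165,30) and (258,30), and the pet_left cap is at (446,268).

```bash
python3 - <<'E'
from h import *
w=dict(np.load("w2.npz"))
print(onz(w,(207,121),.19,True),onz(w,(446,269),.2,True))
E
python3 go.py .366 .287 .30 42
```

```text
[0.36916847 0.28805141 0.19      ] [0.60171169 0.32792674 0.2       ]
t 6.25 p [0.4415 0.2588 0.3287] az 39.7 gap 0.0857 F [ 0.5  0.3 -0.1]
turn [ 0.0004  0.0003 -0.025 ] shift [-0.1599 -0.2798  0.1149]
```

```bash
python3 -m crank '[[[0,0,0],[-0.153,-0.281,0],-1],[[0,0,0],[-0.153,-0.281,0],-1],[[0,0,0],[-0.153,-0.281,0.1],-1],[[0,0,0],[-0.153,-0.281,0.2],-1],[[0,0,0],[-0.153,-0.281,0.3],-1],[[0,0,0],[-0.153,-0.281,0.38],-1],[[0,0,0],[-0.153,-0.281,0.45],-1],[[0,0,0],[-0.153,-0.281,0.45],-1]]'; python3 -m crank '[[[0,0,0],[0,0,0],-1],[[0,0,0],[0,0,0],0.3],[[0,0,0],[0,0,0],0.6],[[0,0,0],[0,0,0],1],[[0,0,0],[0,0,0],1],[[0,0,0],[0,0,0],1],[[0,0,0],[0,0,0],1],[[0,0,0],[0,0,0],1]]' 35
```

```text
time: 7.05
tcp_pos: [0.3662, 0.2881, 0.2147]
tcp_rot: [[0.768, 0.64, -0.003], [0.64, -0.768, -0.002], [-0.004, 0.0, -1.0]]
ft_force: [0.6, -0.9, 0.9]
finger_gap: 0.0856
time: 7.85
tcp_pos: [0.3662, 0.29, 0.2168]
tcp_rot: [[0.767, 0.642, 0.001], [0.642, -0.767, 0.0], [0.001, 0.0, -1.0]]
ft_force: [-1.2, -1.7, 6.4]
finger_gap: 0.0267
```

```bash
python3 -m crank '[[[0,0,0],[0,0,-0.08],1],[[0,0,0],[0,0,-0.16],1],[[0,0,0],[0,0,-0.2],1],[[0,0,0],[0,0,-0.2],1]]'; python3 go.py .611 .207 .265 20; python3 go.py .5 .246 .265 30
```

```text
time: 8.25
tcp_pos: [0.3664, 0.2902, 0.2672]
tcp_rot: [[0.767, 0.642, 0.002], [0.642, -0.767, 0.001], [0.002, 0.0, -1.0]]
ft_force: [0.5, -0.9, -2.7]
finger_gap: 0.0267
t 8.25 p [0.3664 0.2902 0.2672] az 39.9 gap 0.0267 F [ 0.5 -0.9 -2.7]
turn [-1.000e-04 -1.300e-03  2.212e-01] shift [0.5369 0.8828 0.0102]
t 8.25 p [0.3664 0.2902 0.2672] az 39.9 gap 0.0267 F [ 0.5 -0.9 -2.7]
turn [ 0.     -0.0013  0.1101] shift [0.2965 0.4783 0.0096]
```

Lifted (−2.7 N, about the bottle's weight). I'll move to the midpoint with a gentle speed profile.

```bash
python3 -m crank '[[[0,0,0.02],[0.04,0.06,0],1],[[0,0,0.06],[0.12,0.2,0],1],[[0,0,0.1],[0.21,0.34,0],1],[[0,0,0.14],[0.3,0.49,0],1],[[0,0,0.18],[0.39,0.64,0],1],[[0,0,0.22],[0.47,0.77,0],1],[[0,0,0.22],[0.52,0.85,0],1],[[0,0,0.22],[0.537,0.883,0],1]]'; python3 go.py .610 .208 .218 20
```

```text
time: 9.05
tcp_pos: [0.6132, 0.2042, 0.2641]
tcp_rot: [[0.94, 0.34, -0.001], [0.34, -0.94, -0.002], [-0.002, 0.001, -1.0]]
ft_force: [1.0, -0.6, -3.4]
finger_gap: 0.0268
t 9.05 p [0.6132 0.2042 0.2641] az 19.9 gap 0.0268 F [ 1.  -0.6 -3.4]
turn [ 0.0008  0.0012 -0.0011] shift [-0.0064 -0.019   0.1843]
```

```bash
python3 -m crank '[[[0,0,0],[0,-0.006,0.06],1],[[0,0,0],[0,-0.006,0.12],1],[[0,0,0],[0,-0.006,0.16],1],[[0,0,0],[0,-0.006,0.185],1],[[0,0,0],[0,-0.006,0.196],1],[[0,0,0],[0,-0.006,0.196],1],[[0,0,0],[0,-0.006,0.196],1]]';  python3 -m crank '[[[0,0,0],[0,0,0],0.4],[[0,0,0],[0,0,0],0.1],[[0,0,0],[0,0,0],-0.4],[[0,0,0],[0,0,0],-1],[[0,0,0],[0,0,0],-1],[[0,0,0],[0,0,-0.1],-1],[[0,0,0],[0,0,-0.25],-1],[[0,0,0],[0,0,-0.4],-1]]'; python3 go.py .5 .05 .3 10
```

```text
time: 9.75
tcp_pos: [0.6103, 0.2083, 0.2178]
tcp_rot: [[0.939, 0.344, 0.001], [0.344, -0.939, 0.0], [0.001, 0.0, -1.0]]
ft_force: [-0.0, 0.4, -2.5]
finger_gap: 0.0268
time: 10.55
tcp_pos: [0.61, 0.2081, 0.3183]
tcp_rot: [[0.939, 0.344, -0.001], [0.344, -0.939, -0.0], [-0.001, -0.0, -1.0]]
ft_force: [-0.1, -0.0, -1.0]
finger_gap: 0.0858
t 10.55 p [0.61   0.2081 0.3183] az 20.1 gap 0.0858 F [-0.1 -0.  -1. ]
turn [-1.000e-04  7.000e-04  1.127e-01] shift [-0.6307  0.4423  0.0737]
```

```bash
python3 go.py .451 .029 .30 10
```

```text
t 10.55 p [0.61   0.2081 0.3183] az 20.1 gap 0.0858 F [-0.1 -0.  -1. ]
turn [-1.000e-04  7.000e-04  1.127e-01] shift [-0.8436  0.4536  0.0739]
```

```bash
python3 - <<'E'
from fit import *
s=viewer.snapshot("scene");t=viewer.snapshot("top");v=[]
for p in(s,t):
    c=bb(p,BOT+np.r_[.61,.208,0])
    for d in nets.trace(p,"glass_bottle"):
        b=np.array(d["bbox"],float)
        if abs(b-c).max()<12: v.append((p,b));print(b-c)
for q in v: print(fit([q],BOT,np.array([.61,.208])))
save({"color":cv2.resize(s["color"][150:320,170:400],(800,591),interpolation=cv2.INTER_CUBIC)},"s1")
E
```

```text
[-1.29968565 10.70044415  1.20187683  1.79292617]
(array([0.63060839, 0.2257122 ]), array([ 1.22398629, -2.44288578, -1.06129603,  6.12140285]))
```

View pics/s1.png

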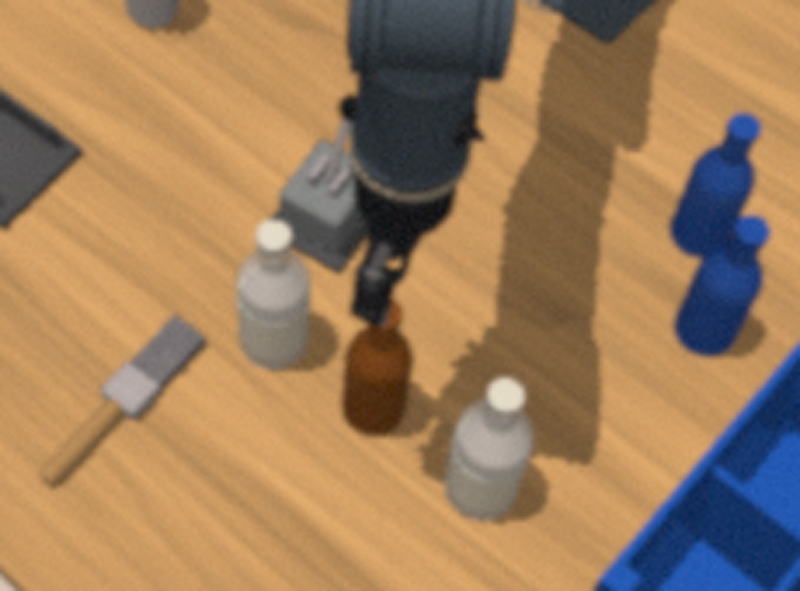

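The brown bottle stands upright at crop (377,395), on the line between the two PETs. The fingers hide its top, so I'll measure it again once they have cleared it.

```bash
python3 -m crank '[[[0,0,0.02],[-0.1,0.06,0],-1],[[0,0,0.05],[-0.3,0.16,0],-1],[[0,0,0.11],[-0.84,0.45,0.03],-1],[[0,0,0.11],[-0.84,0.45,0.03],-0.15],[[0,0,0.11],[-0.84,0.45,0.03],-0.15],[[0,0,0.11],[-0.84,0.45,0.03],-0.15],[[0,0,0.11],[-0.84,0.45,0.03],-0.15],[[0,0,0.11],[-0.84,0.45,0.03],-0.15]]'; python3 - <<'E'
from fit import *
s=viewer.snapshot("scene");t=viewer.snapshot("top");w=viewer.snapshot("wrist");save(w,"w3")
for n,m,x in(("glass_bottle",BOT,(.61,.208)),("pet_right",PET,(.618,.088)),("pet_left",PET,(.602,.328))):
  for nm,p in(("s",s),("t",t)):
    c=bb(p,m+np.r_[x,0])
    for d in nets.trace(p,n):
        b=np.array(d["bbox"],float)
        if abs(b-c).max()<9: print(n,nm,(b-c).round(1),fit([(p,b)],m,np.array(x))[0].round(3))
print("knob",[(d["centre"],onz(w,d["centre"],.153,True)) for d in nets.place_of(w,"lever_knob")[:2]])
E
python3 go.py .451 .029 .205 10
```

```text
time: 11.55
tcp_pos: [0.4525, 0.031, 0.3097]
tcp_rot: [[0.984, 0.178, 0.0], [0.178, -0.984, 0.001], [0.0, -0.001, -1.0]]
ft_force: [1.2, -0.2, -0.3]
finger_gap: 0.0492
glass_bottle s [-0.2  2.1 -1.7  0.7] [0.616 0.209]
glass_bottle t [-1.2  1.6  0.7 -1.5] [0.609 0.209]
pet_right s [0.8 3.2 3.3 3.2] [0.622 0.1  ]
pet_left s [ 0.7  1.9 -1.7 -3.2] [0.602 0.326]
pet_left t [ 0.3  0.4 -0.   2.4] [0.596 0.327]
knob []
t 12.05 p [0.4519 0.0305 0.3098] az 10.3 gap 0.0492 F [ 0.2  0.1 -0.2]
turn [-0.0001  0.0001  0.0028] shift [-0.0045  0.0053  0.4193]
```

The bottle measures (0.61,0.209), as intended. Next I'll lower the fingers over the knob.

```bash
python3 -m crank '[[[0,0,0],[0,0.005,0.1],-0.15],[[0,0,0],[0,0.005,0.2],-0.15],[[0,0,0],[0,0.005,0.3],-0.15],[[0,0,0],[0,0.005,0.36],-0.15],[[0,0,0],[0,0.005,0.42],-0.15],[[0,0,0],[0,0.005,0.42],-0.15]]'; python3 -m crank '[[[0,0,0],[0.05,0,0],-0.15],[[0,0,0],[0.12,0,0],-0.15],[[0,0,0],[0.19,0,0],-0.15],[[0,0,0],[0.25,0,0],-0.15],[[0,0,0],[0.3,0,0],-0.15],[[0,0,0],[0.33,0,0],-0.15],[[0,0,0],[0.33,0,0],-0.15]]'; python3 go.py .451 .029 .205 10
```

```text
time: 12.65
tcp_pos: [0.4513, 0.0289, 0.2035]
tcp_rot: [[0.984, 0.178, -0.003], [0.178, -0.984, -0.0], [-0.003, -0.0, -1.0]]
ft_force: [-0.9, -0.3, -0.2]
finger_gap: 0.049
time: 13.35
tcp_pos: [0.5309, 0.043, 0.2047]
tcp_rot: [[0.984, 0.177, -0.007], [0.177, -0.984, -0.002], [-0.008, 0.001, -1.0]]
ft_force: [-13.5, -1.7, 6.8]
finger_gap: 0.0492
t 13.35 p [0.5309 0.043  0.2047] az 10.2 gap 0.0492 F [-13.5  -1.7   6.8]
turn [0.0006 0.0049 0.0023] shift [-0.3246 -0.0013  0.0013]
```

```bash
python3 - <<'E'
from h import *
s=viewer.snapshot("scene");w=viewer.snapshot("wrist")
a=cv2.resize(s["color"][150:260,200:330],(400,338),interpolation=cv2.INTER_CUBIC);b=cv2.resize(w["color"],(400,338),interpolation=cv2.INTER_AREA)
save({"color":np.hstack([a,b])},"lev1")
E
```

```text
(no output)
```

View pics/lev1.png

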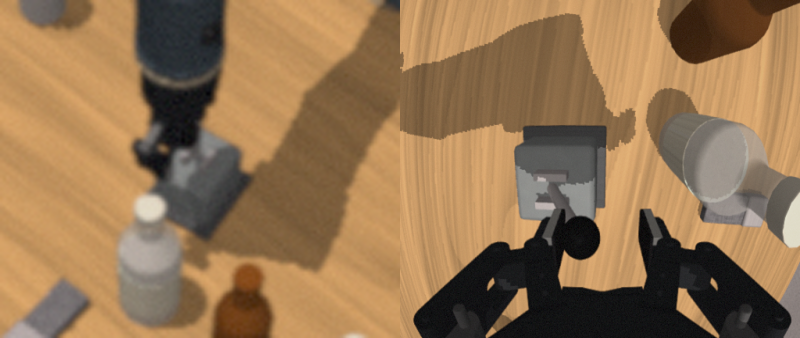

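13.5 N is well above the 3.5 N spring force, and the picture shows the ball leaning over against the rear finger at (580,238), so the lever is at its stop. I'll let it back to rest and lift off.

```bash
python3 -m crank '[[[0,0,0],[-0.08,0,0],-0.15],[[0,0,0],[-0.18,0,0],-0.15],[[0,0,0],[-0.28,0,0],-0.15],[[0,0,0],[-0.33,0,0],-0.15],[[0,0,0],[-0.33,0,0],-0.15],[[0,0,0],[-0.33,0,0],-0.15]]';python3 -m crank '[[[0,0,0],[0,0,-0.1],-0.15],[[0,0,0],[0,0,-0.25],-0.15],[[0,0,0],[0,0,-0.42],-0.15],[[0,0,0],[0,0,-0.42],-0.15],[[0,0,0],[0,0,-0.42],-0.15]]'; python3 go.py .417 -.281 .28 -34; python3 -c "
from h import *
s=viewer.snapshot('scene');t=viewer.snapshot('top')
for p in (s,t): print([(d['centre'],d['confidence']) for d in nets.place_of(p,'lever_knob')[:3]],proj(p,[.451,.029,.153]),proj(p,[.516,.041,.153]))
cv2.imwrite('pics/lev2.png',cv2.resize(s['color'][150:260,200:330,::-1],(520,440)))"
```

```text
time: 14.05
tcp_pos: [0.4537, 0.0294, 0.2056]
tcp_rot: [[0.984, 0.177, 0.002], [0.177, -0.984, 0.001], [0.003, -0.0, -1.0]]
ft_force: [0.1, -0.7, -0.1]
finger_gap: 0.049
time: 14.55
tcp_pos: [0.4535, 0.0293, 0.311]
tcp_rot: [[0.984, 0.177, 0.003], [0.177, -0.984, 0.001], [0.003, 0.0, -1.0]]
ft_force: [0.4, 0.0, -1.1]
finger_gap: 0.0493
t 14.55 p [0.4535 0.0293 0.311 ] az 10.2 gap 0.0493 F [ 0.4  0.  -1.1]
turn [-0.0008 -0.002   0.4912] shift [-0.3643  1.1956  0.1227]
[([272.3, 177.0], 0.68), ([215.1, 156.5], 0.68)] [[269.33624452 179.74437594]] [[258.7974349  194.04223346]]
[] [[257.46544992 205.88535431]] [[254.07824319 188.99650471]]
```

View pics/lev2.png

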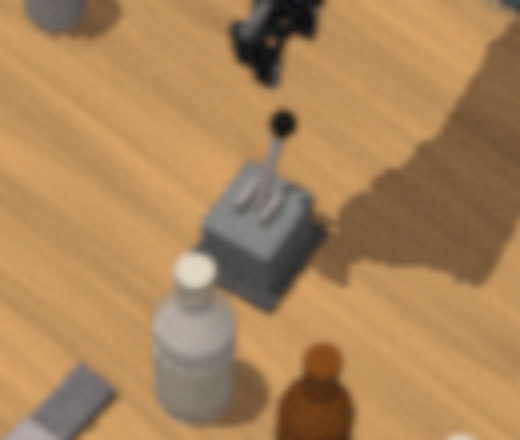

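The lever is back at rest, with the knob at crop (283,123). Now the can.

```bash
python3 -m crank '[[[0,0,0.05],[-0.03,0.1,0],-1],[[0,0,0.15],[-0.1,0.3,0],-1],[[0,0,0.49],[-0.27,0.95,0],-1],[[0,0,0.49],[-0.27,0.95,0],-1],[[0,0,0.49],[-0.27,0.95,0],-1],[[0,0,0.49],[-0.27,0.95,0],-1],[[0,0,0.49],[-0.27,0.95,0],-1],[[0,0,0.49],[-0.27,0.95,0],-1]]';python3 - <<'E'
from h import *
w=viewer.snapshot("wrist");save(w,"w4")
print([(d["centre"],d["confidence"],onz(w,d["centre"],0,True)) for d in nets.place_of(w,"can")[:2]],[d["bbox"] for d in nets.trace(w,"can")[:2]])
E
python3 go.py .417 -.281 .27 -34
```

```text
time: 15.55
tcp_pos: [0.4277, -0.2163, 0.309]
tcp_rot: [[0.831, -0.557, -0.001], [-0.557, -0.831, 0.001], [-0.002, -0.0, -1.0]]
ft_force: [0.3, 1.2, -1.0]
finger_gap: 0.0854
[([276.7, 214.6], 0.9, array([ 4.12543748e-01, -2.81365092e-01,  5.55111512e-17]))] [[254.8, 196.8, 316.9, 293.1]]
t 15.7 p [ 0.428  -0.2153  0.3096] az -33.7 gap 0.0854 F [ 0.7  0.4 -0.1]
turn [-0.0002  0.0005  0.0036] shift [0.1091 0.2433 0.1583]
```

```bash
python3 -m crank '[[[0,0,0],[0.106,0.245,0],-1],[[0,0,0],[0.106,0.245,0],-1],[[0,0,0],[0.106,0.245,0.1],-1],[[0,0,0],[0.106,0.245,0.25],-1],[[0,0,0],[0.106,0.245,0.38],-1],[[0,0,0],[0.106,0.245,0.5],-1],[[0,0,0],[0.106,0.245,0.578],-1],[[0,0,0],[0.106,0.245,0.578],-1]]'; python3 -m crank '[[[0,0,0],[0,0,0],-0.6],[[0,0,0],[0,0,0],-0.3],[[0,0,0],[0,0,0],0],[[0,0,0],[0,0,0],0.2],[[0,0,0],[0,0,0],0.2],[[0,0,0],[0,0,0],0.2]]' 20
```

```text
time: 16.5
tcp_pos: [0.415, -0.2806, 0.1633]
tcp_rot: [[0.832, -0.555, -0.004], [-0.555, -0.832, 0.003], [-0.005, -0.0, -1.0]]
ft_force: [-0.6, 0.9, 0.5]
finger_gap: 0.0856
time: 17.1
tcp_pos: [0.4161, -0.2824, 0.1667]
tcp_rot: [[0.83, -0.557, 0.002], [-0.557, -0.83, -0.001], [0.002, -0.0, -1.0]]
ft_force: [-1.1, 1.2, 7.3]
finger_gap: 0.058
```

```bash
python3 -m crank '[[[0,0,0],[0,0,-0.08],0.2],[[0,0,0],[0,0,-0.18],0.2],[[0,0,0],[0,0,-0.28],0.2],[[0,0,0],[0,0,-0.28],0.2]]'; python3 go.py .652 -.139 .236 -12
```

```text
time: 17.5
tcp_pos: [0.417, -0.2831, 0.2389]
tcp_rot: [[0.83, -0.558, 0.005], [-0.558, -0.83, -0.003], [0.006, -0.0, -1.0]]
ft_force: [-0.1, -0.2, -0.4]
finger_gap: 0.0577
t 17.5 p [ 0.417  -0.2831  0.2389] az -33.9 gap 0.0577 F [-0.1 -0.2 -0.4]
turn [ 0.0006 -0.0041 -0.2432] shift [ 0.4591 -1.0025  0.015 ]
```

```bash
python3 -m crank '[[[0,0,-0.02],[0.03,-0.06,0],0.2],[[0,0,-0.06],[0.1,-0.22,0],0.2],[[0,0,-0.1],[0.18,-0.39,0],0.2],[[0,0,-0.15],[0.26,-0.56,0],0.2],[[0,0,-0.2],[0.34,-0.73,0],0.2],[[0,0,-0.24],[0.41,-0.89,0],0.2],[[0,0,-0.24],[0.459,-0.995,0],0.2],[[0,0,-0.24],[0.459,-0.995,0],0.2]]'; python3 go.py .652 -.139 .167 -12; python3 - <<'E'
from h import *
t=viewer.snapshot("top");w=viewer.snapshot("wrist")
save({"color":np.hstack([cv2.resize(t["color"][120:240,280:410],(400,369),interpolation=cv2.INTER_CUBIC),cv2.resize(w["color"],(400,369))])},"can1")
print(w["rvec"],w["tvec"])
np.savez("w5.npz",**{k:np.array(w[k]) for k in("camera_matrix","rvec","tvec")})
E
```

```text
time: 18.3
tcp_pos: [0.653, -0.134, 0.2337]
tcp_rot: [[0.979, -0.205, 0.001], [-0.205, -0.979, 0.004], [0.0, -0.004, -1.0]]
ft_force: [-0.8, 0.3, -0.8]
finger_gap: 0.0574
t 18.3 p [ 0.653  -0.134   0.2337] az -11.9 gap 0.0574 F [-0.8  0.3 -0.8]
turn [-0.0025 -0.      0.0016] shift [0.0004 0.0216 0.2668]
[-2.8486213   0.29835679  0.04403807] [-0.66433831 -0.01534102  0.31189518]
```

View pics/can1.png

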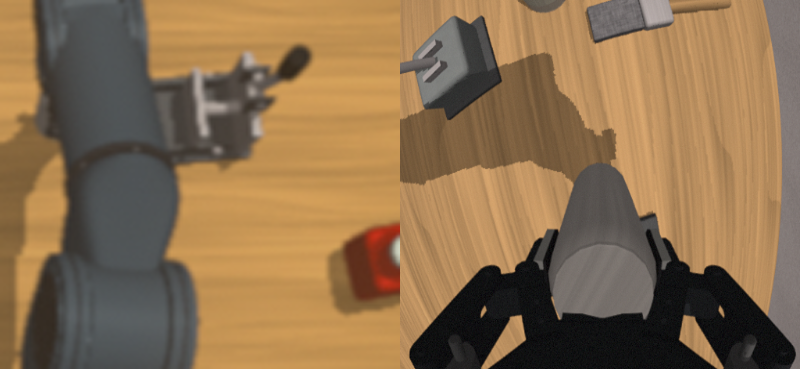

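The can hangs straight between the fingers (lid near (603,283)), so I'll lower it and release.

```bash
python3 -m crank '[[[0,0,0],[0,0,0.07],0.2],[[0,0,0],[0,0,0.15],0.2],[[0,0,0],[0,0,0.21],0.2],[[0,0,0],[0,0,0.25],0.2],[[0,0,0],[0,0,0.268],0.2],[[0,0,0],[0,0,0.276],0.2],[[0,0,0],[0,0,0.276],0.2],[[0,0,0],[0,0,0.276],0.2]]'; python3 go.py .652 -.139 .167 -12
```

```text
time: 19.2
tcp_pos: [0.6499, -0.1398, 0.167]
tcp_rot: [[0.977, -0.213, 0.001], [-0.213, -0.977, -0.0], [0.001, -0.0, -1.0]]
ft_force: [-0.3, 0.1, -0.7]
finger_gap: 0.0578
t 19.2 p [ 0.6499 -0.1398  0.167 ] az -12.3 gap 0.0578 F [-0.3  0.1 -0.7]
turn [-0.     -0.0008 -0.0031] shift [ 0.0076 -0.0051  0.0001]
```

```bash
python3 -m crank '[[[0,0,0],[0,0,0.002],-0.4],[[0,0,0],[0,0,0.002],-0.6],[[0,0,0],[0,0,0.002],-1],[[0,0,0],[0,0,0.002],-1],[[0,0,0],[0,0,-0.1],-1],[[0,0,0],[0,0,-0.25],-1],[[0,0,0],[0,0,-0.42],-1],[[0,0,0],[0,0,-0.58],-1]]'; python3 go.py .452 .029 .31 10
```

```text
time: 20.0
tcp_pos: [0.6494, -0.1396, 0.3132]
tcp_rot: [[0.977, -0.212, 0.0], [-0.212, -0.977, 0.0], [0.0, -0.0, -1.0]]
ft_force: [0.3, -0.8, -0.4]
finger_gap: 0.0851
t 20.0 p [ 0.6494 -0.1396  0.3132] az -12.3 gap 0.0851 F [ 0.3 -0.8 -0.4]
turn [-1.000e-04 -1.000e-04 -2.474e-01] shift [-0.9148 -0.4915  0.0127]
```

```bash
python3 -m crank '[[[0,0,-0.02],[-0.08,-0.04,0],-1],[[0,0,-0.06],[-0.25,-0.13,0],-1],[[0,0,-0.247],[-0.915,-0.49,0.01],-0.15],[[0,0,-0.247],[-0.915,-0.49,0.01],-0.15],[[0,0,-0.247],[-0.915,-0.49,0.01],-0.15],[[0,0,-0.247],[-0.915,-0.49,0.01],-0.15],[[0,0,-0.247],[-0.915,-0.49,0.01],-0.15],[[0,0,-0.247],[-0.915,-0.49,0.01],-0.15]]'; python3 - <<'E'
from fit import *
np.set_printoptions(precision=3,suppress=True)
s=viewer.snapshot("scene");t=viewer.snapshot("top");w=viewer.snapshot("wrist")
for nm,p in(("s",s),("t",t)):
    c=bb(p,CAN+np.r_[.65,-.139,0])
    for d in nets.trace(p,"can")[:3]:
        b=np.array(d["bbox"],float)
        if abs(b-c).max()<12: print(nm,(b-c).round(1),fit([(p,b)],CAN,np.array([.65,-.139]))[0])
print([(d["centre"],onz(w,d["centre"],0,True)) for d in nets.place_of(w,"can")[:2]])
print([(d["centre"],onz(w,d["centre"],0,True)) for d in nets.place_of(w,"crusher")[:2]])
np.savez("w6.npz",**{k:np.array(w[k]) for k in("camera_matrix","rvec","tvec")})
save({"color":np.hstack([cv2.resize(s["color"][110:220,120:250],(400,338),interpolation=cv2.INTER_CUBIC),cv2.resize(t["color"][120:230,280:410],(400,338),interpolation=cv2.INTER_CUBIC)])},"can2")
E
python3 go.py .4515 .029 .205 10
```

```text
time: 20.8
tcp_pos: [0.4519, 0.029, 0.3095]
tcp_rot: [[0.985, 0.174, 0.001], [0.174, -0.985, -0.001], [0.001, 0.001, -1.0]]
ft_force: [0.2, 0.0, 0.7]
finger_gap: 0.0489
s [ 2.1  4.   3.2 -1.5] [ 0.648 -0.128]
t [2.1 3.5 0.1 0. ] [ 0.642 -0.143]
[]
[]
t 21.15 p [0.4525 0.0281 0.3087] az 9.9 gap 0.0489 F [0.9 0.1 0.2]
turn [-0.0002  0.0002 -0.0011] shift [-0.003  -0.0039  0.4146]
```

View pics/can2.png

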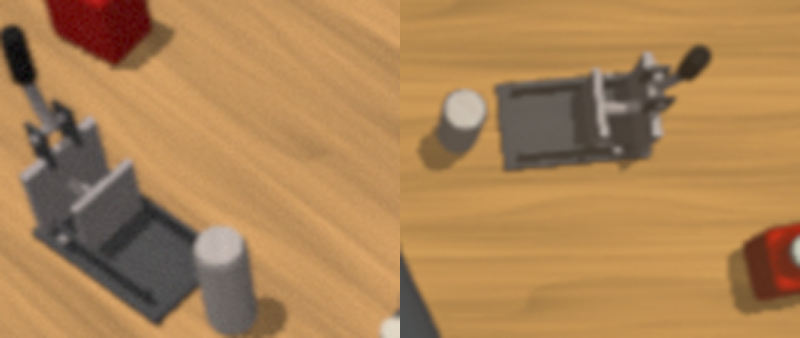

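The can stands upright off the feed end; its lid is at (220,246) in the scene crop and (464,109) in the top crop. I'll check it in those pixels against the feed-edge corners at (498,87) and (505,170).

```bash
python3 - <<'E'
from h import *
s=viewer.snapshot("scene");t=viewer.snapshot("top")
f=lambda x,y:(280+(x-400)/3.077,120+y/3.077)
print("lid",onz(t,f(464,109),.146),onz(s,(120+220/3.077,110+246/3.077),.146))
print("corners",onz(t,f(498,87),.012),onz(t,f(505,170),.012))
E
python3 -m crank '[[[0,0,0],[0,0,0.1],-0.15],[[0,0,0],[0,0,0.2],-0.15],[[0,0,0],[0,0,0.3],-0.15],[[0,0,0],[0,0,0.36],-0.15],[[0,0,0],[0,0,0.415],-0.15],[[0,0,0],[0,0,0.415],-0.15]]'
```

```text
lid [ 0.64539916 -0.14098765  0.146     ] [ 0.64742749 -0.13219055  0.146     ]
corners [ 0.70729621 -0.19830632  0.012     ] [ 0.59247897 -0.20403303  0.012     ]
time: 21.85
tcp_pos: [0.4514, 0.0285, 0.2037]
tcp_rot: [[0.985, 0.173, -0.003], [0.173, -0.985, -0.0], [-0.003, -0.0, -1.0]]
ft_force: [-0.5, -0.2, -0.3]
finger_gap: 0.0489
```

Relative to the feed edge in the same picture, the can is about 2 mm off the centre line and about 60 mm out from edge to can centre, so it is in place. Now the second count.

```bash
python3 -m crank '[[[0,0,0],[0.05,0,0],-0.15],[[0,0,0],[0.12,0,0],-0.15],[[0,0,0],[0.19,0,0],-0.15],[[0,0,0],[0.25,0,0],-0.15],[[0,0,0],[0.3,0,0],-0.15],[[0,0,0],[0.33,0,0],-0.15],[[0,0,0],[0.33,0,0],-0.15]]'; python3 -m crank '[[[0,0,0],[-0.08,0,0],-0.15],[[0,0,0],[-0.18,0,0],-0.15],[[0,0,0],[-0.28,0,0],-0.15],[[0,0,0],[-0.33,0,0],-0.15],[[0,0,0],[-0.33,0,0],-0.15],[[0,0,0],[-0.33,0,0],-0.15]]';python3 -m crank '[[[0,0,0],[0,0,-0.1],-0.15],[[0,0,0],[0,0,-0.25],-0.15],[[0,0,0],[0,0,-0.42],-0.15],[[0,0,0],[0,0,-0.42],-0.15],[[0,0,0],[0,0,-0.42],-0.15]]'; python3 - <<'E'
from h import *
s=viewer.snapshot("scene");save({"color":cv2.resize(s["color"][110:310,120:400],(800,571),interpolation=cv2.INTER_CUBIC)},"fin")
E
```

```text
time: 22.55
tcp_pos: [0.5311, 0.0422, 0.2049]
tcp_rot: [[0.985, 0.173, -0.007], [0.173, -0.985, -0.002], [-0.008, 0.001, -1.0]]
ft_force: [-13.3, -1.7, 7.5]
finger_gap: 0.0492
time: 23.15
tcp_pos: [0.4537, 0.0289, 0.2058]
tcp_rot: [[0.985, 0.173, 0.002], [0.173, -0.985, 0.001], [0.002, -0.0, -1.0]]
ft_force: [0.3, 0.9, -0.7]
finger_gap: 0.049
time: 23.65
tcp_pos: [0.4536, 0.0288, 0.3112]
tcp_rot: [[0.985, 0.173, 0.003], [0.173, -0.985, 0.001], [0.003, -0.0, -1.0]]
ft_force: [-0.1, -1.0, -0.0]
finger_gap: 0.0491
```

View pics/fin.png

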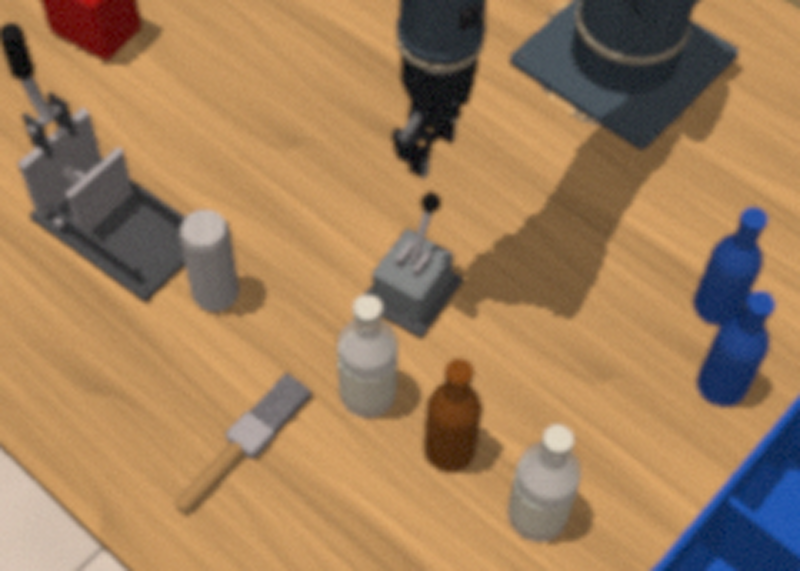

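The final picture shows the bottle (453,420) midway between the PETs, the can (210,265) upright off the feed end, the lever at rest (430,203) and the gripper clear of everything.

```bash
python3 -c "
from station import ticket; print(ticket.job_done())"
```

```text
the job is handed in; nothing more can be done
None
```

I stood the brown bottle midway between the two plastic bottles and counted it. I then stood the can off the crusher's feed end, counted that too, and handed the job in at about 24 s on the robot's clock; no verdict was reported.

**Last checks**
- **Bottle:** it measured (0.61, 0.209) against a target of (0.610, 0.208), and stands upright and released. A first check with the fingers still in the way gave (0.631, 0.226). I put that down to the blocked view; after clearing, the two cameras gave (0.616, 0.209) and (0.609, 0.209).
- **Can:** it stands about 2 mm off the crusher's centre line with about 3 cm of clear shelf, measured against the feed edge in the top picture. The two cameras disagreed by about 9–15 mm in y, so the along-line distance is less certain, but every value stays within or at the edge of the 12–48 mm allowed.
- **Counter:** both strokes reached the stop, with about 13 N felt on the tool against the 3.5 N spring. The lever was seen back at rest after each.
- **Bystanders:** the jug, brush, plastic bottles and the visible part of the crate look unmoved in the final picture. One scene-camera fit put the right-hand plastic bottle about 12 mm from where the wrist camera had it, but that camera read the same before I touched anything. Nothing touched it, as far as the forces and pictures show.

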